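# Spring the touch-latch cupboard and swing its door open

## Robot

A 6-joint arm with a two-finger parallel gripper is mounted at the origin on the work surface. World frame = base frame: x ahead of the robot, y to its left, z up, the work surface at z = 0. Lengths are in m, angles in rad, forces in N, time in s.
With the tool pointing down it reaches from about 0.25 to 0.725 m from the base axis. Payload 4 kg.
Tool frame: the origin (TCP) lies at the very end of the fingers, on their centre line; the grasp point (between the pads) lies 19 mm behind it; z points along the fingers, y is the line along which they close (so a half turn about z gives the same grasp; the last joint's range is limited). The gripper opens to 85 mm and grips with 20 to 120 N. Pads are 22 mm wide; open, the fingers measure 114 mm over their backs; the gripper's body (76 mm by 85 mm) begins 54 mm behind the grasp point. The pads swing forward as they close: fully open they stand 13 mm farther back than shut.
Start: joints at [1.203, 0.241, 0.005, 1.335, 0, 1.571], TCP at [0.18, 0.467, 0.231] pointing down, gripper open.
Joint ranges: [-2.72, 2.72], [-1.05, 1.87], [-1.09, 1.28], [-1.99, 2.15], [-1.42, 1.44], [-3.14, 3.14]. Speed limits (rad/s): [2.79, 2.79, 3.14, 3.14, 3.14, 3.14].

## Interface

Orientations are given as a unit quaternion [x, y, z, w].
In Python, from workcell import bot, vision, workorder gives the robot as it stands.
- The arm moves only by the shell command python3 -m creep 'ROWS' [OPENING]. ROWS is JSON, a list of rows, each a list of 2 entries, a list of its own where there are three numbers: the shift along the tool's x, y, z in mm, then the turn, a rotation vector about the tool's x, y, z in rad. In form: [[[dx, dy, dz], [wx, wy, wz]], ...]. A call has 1 to 12 rows; each row shifts and turns the commanded pose from where the row before left it, along the tool's axes as they then stand; what a row does not reach is not made up. A row lasts 1/8 s, in which the tool goes at most 62.5 mm and 10.7 degrees, less where a joint would pass 70% of its speed; a pose out of reach is approached as far as the arm can. A call is refused whole if a number of a shift passes 62.5 or a number of a turn 0.188, either way. A call with a gripper value outside its range is refused whole. OPENING is the finger opening in mm, from 0 to 85.4, set as the call begins (- or left out, the last holds). The fingers move at their own pace and stop on an object; the grip force is fixed at half the most. Time passes only in rows, so rows that do not move let the fingers close. It gives the time, the measured TCP pose, the force, the opening and the grip force at its end, in the units of the state.
- bot.get_obs(): the state, without advancing time (a new reading comes with each control period).
- vision.camera(name): name is "scene" or "side" or "wrist"; returns a dict with "image" (420x560x3 uint8, blue, green, red), "z_map" (420x560 float32, m along the optical axis (not along the pixel's ray), 0 where there is no reading), "K" (3x3 intrinsics, pixels), "k1" (the pictures are not rectified: a ray, as slopes to the right and down, at radius r is drawn at 1 + k1 r^2 times it, then the intrinsics apply), "rvec" (rotation vector, rad) and "tvec" (3), from world to camera coordinates, as OpenCV has them; the wrist camera has in their place "tool_from_camera" (4x4, takes a point from camera to tool coordinates, whose origin is the TCP and whose axes are the flange's). Camera axes: x right, y down, z forward; pixel columns grow to the right and rows downward; lengths in m; the calibration is good to about 2 mm. A picture is of the moment at which its call begins: read the wrist's pose just before it.
- workorder.job_done(): hands the job in; it is judged then, once.
Trained networks look in a picture, given as the dict that the camera call returned (one of the last four; its "shot" number tells which), for a name from the list of things; names that differ only in an ending like _2 or _b are one class to them, and where a whole thing is asked for, a point or a joint stands for the part that bears it (a point fixed in the world has none). Each returns a list of dicts, best first, with "score" (0 to 1); they miss things now and then, are a little off and sometimes report something else, mostly with a low value. They report only what shows in the picture. A call takes as long as a camera call.
- vision.spot_in(picture, query): "position" ([column, row] in pixels, amid what is visible of it).
- vision.place_of(picture, query): "position" ([column, row] in pixels: a listed point, or the origin of a listed thing).
The state is a dict: "clock": time; "joint_pos": joint angles; "joint_vel": joint speeds; "tau": joint torques, N m; "eef_pos": TCP position; "tool_rot": TCP orientation; "ft_force": force on the tool from outside, world axes, zero at the start; "ft_torque": the same for the moment, N m; "grip_width": finger opening in m; "grasp_force": force on a finger pad.
Only numpy, scipy, OpenCV 4.12 (cv2) and the standard library are available. Lean on these libraries where they do the work, as an engineer would, in place of code of your own. Each camera call takes 0.05 s, during which the arm holds its last target. There are 200 camera calls.

## Task

Press the yellow spot on the blue cupboard door with your fingertips until the touch catch gives, and let the door spring ajar. Then push the door from behind its free edge until it stands wide open, about square to the cupboard, and leave it there. Pick nothing up and leave the other things on the bench and on the cupboard where they are.

Things in the scene. Friction and masses are not known exactly. Their poses are not given: they have to be found in the camera images.
- cupboard: Fixed grey steel cupboard on the bench to the robot's right, its front turned to the robot's left: 180 mm deep (its x), 230 mm wide (its y), 235 mm high. Origin at the centre of its underside, z up. Its front, with the blue door, looks along its own -x; the hinge is at its -y side. It does not move.
- door (a joint): Blue handleless door, 205 wide, 185 high, 15 mm thick, 45 to 230 mm above the bench. Angle in rad about its upright hinge: 0 shut (inner face 7 mm ahead of the cupboard's body), negative pressed in (stop -0.04), positive opening outwards (stop 1.75). Sprung ajar it stands at about 0.3 rad (free edge some 60 mm out); from there it swings freely with light friction (0.06 N m) and stays where left.
- press_spot (a point): Centre of the yellow spot (32 mm across) on the door's outer face, 165 mm from the hinge, 187.5 mm above the bench. Moves with the door; -x points out of the face, -y to the hinge, z up. Pressing here some 5 mm in (stop at 6.6 mm; about 5 N) trips the touch catch; as the finger backs away the catch pushes the door ajar.
- catch_tip (a point): Round tip (12 mm across) of the catch's white plunger behind the door, 55 mm above the bench, 157.5 mm from the hinge; touches the door's inner face when shut. Once released it stands out 50 mm towards the door and stays out.
- door_hinge_top (a point): Point on the hinge axis at the door's top edge (230 mm above the bench), in the plane of the door's inner face. Axes turn with the door, as for the spot.
- door_edge_top (a point): Upper corner of the door's free edge, in the plane of its inner face, 205 mm from the hinge, 230 mm above the bench. Moves with the door.
- clip_box: loose red plastic clip box, 50 x 90 x 35 mm high, standing on the rear half of the cupboard's top (a bystander, to be left alone; origin at the centre of its underside)
- tape: loose roll of yellow tape lying flat on the bench, 90 mm across, 25 mm high (a bystander, to be left alone; origin at the centre of its underside)
- wrench: loose steel spanner lying flat on the bench, about 180 mm long (a bystander, to be left alone; origin at the centre of its underside)
- screwdriver: loose screwdriver lying on the bench, about 200 mm long (a bystander, to be left alone; origin at the centre of its underside)
- can: loose green can, 64 mm across, 150 mm high (a bystander, to be left alone; origin at the centre of its underside)
- jar: loose amber glass jar, 70 mm across, 90 mm high (a bystander, to be left alone; origin at the centre of its underside)
- mug: loose white mug, 80 mm across, 90 mm high, with a side handle (a bystander, to be left alone; origin at the centre of its underside)
- carton: loose cardboard carton, 90 x 70 x 55 mm high (a bystander, to be left alone; origin at the centre of its underside)

How it is judged:
By the outcome, as a careful person would: the job done as asked, in the order asked, and still so for the second after the job is handed in, with the robot touching nothing.
It also fails if it takes over 51 s, if anything falls off the work surface, if the arm or the gripper's body presses on something with over 40 N, if the wrist force passes 120 N, or if a joint passes its speed limit or range.

## Working session

There is one attempt and no reset: what is moved stays moved. The work goes in short steps, Python scripts to look and compute and a shell command to move; the robot and the scene stay as the last step left them, time stands still between calls to the robot, and variables do not carry over. Pictures are saved under pics/ and viewed, at most 10 in all, crops included, and the job is handed in when it is done.

```bash
mkdir -p pics; ls; cat > h.py <<'E'
import numpy as np, cv2
from scipy.spatial.transform import Rotation as R
from workcell import bot, vision, workorder
def ray(p,uv):
    K=p["K"];x=np.array([(uv[0]-K[0,2])/K[0,0],(uv[1]-K[1,2])/K[1,1]]);s=x.copy()
    for _ in range(20): s=x/(1+p["k1"]*(s@s))
    return np.array([s[0],s[1],1.])
def cam(p,o=None):
    if "rvec" in p:
        A=cv2.Rodrigues(np.array(p["rvec"],float))[0]; return A.T,-A.T@np.array(p["tvec"],float).ravel()
    T=np.array(p["tool_from_camera"]);Q=R.from_quat(o["tool_rot"]).as_matrix()
    return Q@T[:3,:3],Q@T[:3,3]+np.array(o["eef_pos"])
def depthpt(p,uv,o=None):
    A,c=cam(p,o);u,v=np.round(uv).astype(int);w=p["z_map"][max(v-2,0):v+3,max(u-2,0):u+3];w=w[w>0]
    return c+A@(ray(p,uv)*np.median(w)) if len(w) else None
def atz(p,uv,z,o=None):
    A,c=cam(p,o);d=A@ray(p,uv);return c+d*(z-c[2])/d[2]
def tri(ps,uvs):
    M=np.zeros((3,3));b=np.zeros(3)
    for p,uv in zip(ps,uvs):
        A,c=cam(p);d=A@ray(p,uv);d/=np.linalg.norm(d);P=np.eye(3)-np.outer(d,d);M+=P;b+=P@c
    return np.linalg.solve(M,b)
E
cat > a.py <<'E'
from h import *
np.set_printoptions(precision=3,suppress=True)
ps={n:vision.camera(n) for n in("scene","side")}
for n,p in ps.items():
    cv2.imwrite(f"pics/{n}0.png",p["image"]); print(n,"cam at",cam(p)[1])
Z=dict(press_spot=.1875,door_hinge_top=.23,door_edge_top=.23,catch_tip=.055)
for q in["press_spot","door_hinge_top","door_edge_top","cupboard","clip_box","tape","wrench","screwdriver","can","jar","mug","carton"]:
    for n,p in ps.items():
        r=vision.place_of(p,q)
        if r:
            z=Z.get(q,.235 if q=="clip_box" else 0)
            print(q,n,round(r[0]["score"],2),np.round(r[0]["position"]),atz(p,r[0]["position"],z),depthpt(p,r[0]["position"]) if q in Z else "")
print(bot.get_obs())
E
python3 a.py
```

```text
pics
scene cam at [ 1.638 -0.276  0.942]
side cam at [0.51  0.859 0.979]
press_spot scene 0.96 [184. 223.] [ 0.6   -0.238  0.188] [ 0.597 -0.237  0.185]
press_spot side 0.73 [273. 116.] [ 0.598 -0.238  0.188] [ 0.598 -0.24   0.186]
door_hinge_top scene 0.81 [195. 176.] [ 0.448 -0.183  0.23 ] [ 0.441 -0.182  0.226]
door_hinge_top side 0.94 [332. 119.] [ 0.444 -0.18   0.23 ] [ 0.444 -0.182  0.228]
door_edge_top scene 0.73 [172. 217.] [ 0.625 -0.266  0.23 ] [ 0.619 -0.266  0.226]
door_edge_top side 0.71 [264.  95.] [ 0.623 -0.269  0.23 ] [ 0.624 -0.284  0.22 ]
cupboard scene 0.71 [162. 258.] [ 0.49  -0.313  0.   ] 
cupboard side 0.63 [311. 155.] [ 0.485 -0.31   0.   ] 
clip_box scene 0.58 [131. 181.] [ 0.432 -0.355  0.235] 
clip_box side 0.71 [332.  78.] [ 0.445 -0.367  0.235] 
tape scene 0.84 [289. 254.] [0.579 0.047 0.   ] 
tape side 0.89 [270. 242.] [0.577 0.042 0.   ] 
wrench scene 0.48 [314. 216.] [ 0.422  0.177 -0.   ] 
wrench side 0.84 [324. 287.] [ 0.438  0.167 -0.   ] 
screwdriver scene 0.75 [347. 258.] [ 0.643  0.2   -0.   ] 
screwdriver side 0.9 [236. 296.] [0.642 0.21  0.   ] 
can scene 0.78 [395. 259.] [0.691 0.329 0.   ] 
can side 0.64 [204. 337.] [ 0.695  0.324 -0.   ] 
jar scene 0.85 [355. 208.] [0.423 0.32  0.   ] 
mug scene 0.73 [372. 228.] [0.538 0.326 0.   ] 
mug side 0.57 [269. 344.] [0.554 0.327 0.   ] 
carton scene 0.65 [317. 294.] [0.754 0.07  0.   ] 
carton side 0.86 [205. 242.] [0.742 0.057 0.   ] 
{'clock': 1.3, 'joint_pos': array([1.203, 0.241, 0.005, 1.335, 0.   , 1.571]), 'joint_vel': array([-0.   , -0.001, -0.001,  0.   ,  0.001,  0.001]), 'tau': array([ -0.001, -37.222,  25.269,   0.001,  -0.   ,  -0.   ]), 'eef_pos': array([0.18 , 0.467, 0.231]), 'tool_rot': array([ 0.183,  0.983, -0.   , -0.   ]), 'ft_force': array([-0.582,  0.611, -0.245]), 'ft_torque': array([-0.014,  0.013,  0.027]), 'grasp_force': 0.0, 'grip_width': 0.08535914821575406}
```

View pictures.

View pics/scene0.png

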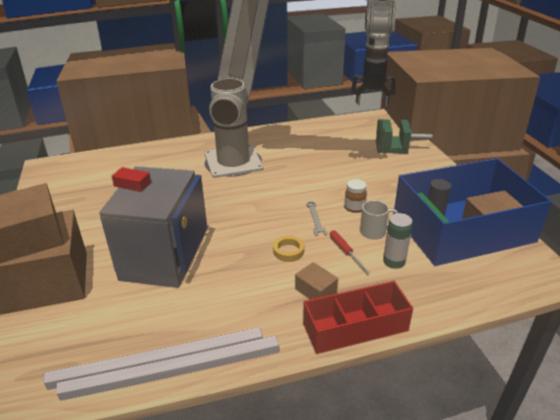

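View pics/side0.png

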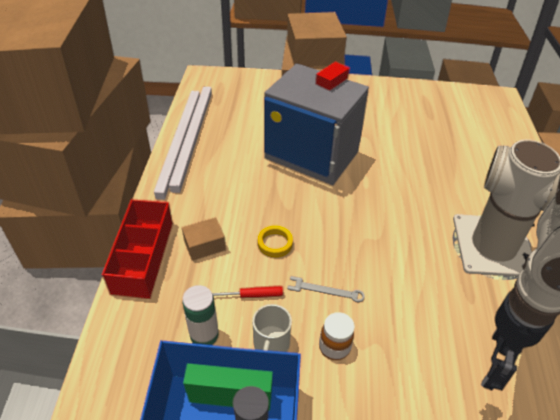

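```bash
python3 -c "
from h import *
print(R.from_quat([.183,.983,0,0]).as_matrix().round(3))"
```

```text
[[-0.933  0.36   0.   ]
 [ 0.36   0.933  0.   ]
 [ 0.     0.    -1.   ]]
```

The scene picture shows the grey cupboard, with the yellow spot at (184,223) and the hinge at about (195,176). In the side picture the spot is at (276,116). The networks' positions agree with both views.

```bash
python3 -c "
from h import *
Q=R.from_quat([.183,.983,0,0]);N=12;t=1.651/N
D=(np.array([.64,-.15,.27])-[.18,.467,.231])/N*1000
print(np.linalg.norm(D))
for k in range(N):
  print((Q*R.from_rotvec([0,0,t*k])).inv().apply(D).round(0),round(t,4))
"
```

```text
64.21589021072242
[-54. -34.  -3.] 0.1376
[-58. -26.  -3.] 0.1376
[-62. -18.  -3.] 0.1376
[-63. -10.  -3.] 0.1376
[-64.  -1.  -3.] 0.1376
[-64.   8.  -3.] 0.1376
[-62.  17.  -3.] 0.1376
[-59.  25.  -3.] 0.1376
[-55.  33.  -3.] 0.1376
[-50.  40.  -3.] 0.1376
[-44.  47.  -3.] 0.1376
[-37.  52.  -3.] 0.1376
```

```bash
python3 -m creep '[[[-51,-32,-4],[0,0,0.138]],[[-55,-24,-4],[0,0,0.138]],[[-58,-17,-4],[0,0,0.138]],[[-59,-9,-4],[0,0,0.138]],[[-60,-1,-4],[0,0,0.138]],[[-60,8,-4],[0,0,0.138]],[[-58,16,-4],[0,0,0.138]],[[-55,24,-4],[0,0,0.138]],[[-52,31,0],[0,0,0.138]],[[-47,38,0],[0,0,0.138]],[[-41,44,0],[0,0,0.138]],[[0,0,0],[0,0,0.138]]]' 0
```

```text
clock: 2.8
eef_pos: [0.5784, -0.0673, 0.2615]
tool_rot: [0.85, 0.526, -0.001, -0.0]
ft_force: [0.3, 0.3, -0.1]
grip_width: -0.0001
grasp_force: 0.0
```

```bash
python3 -m creep '[[[-35,45,0],[0,0,0]],[[-35,45,0],[0,0,0.01]],[[0,0,0],[0,-0.175,0]],[[0,0,0],[0,-0.175,0]],[[0,0,0],[0,-0.175,0]],[[0,0,0],[0,-0.175,0]],[[0,0,0],[0,0,0]],[[0,0,0],[0,0,0]]]'
cat > b.py <<'E'
from h import *
import sys
np.set_printoptions(precision=4,suppress=True)
o=bot.get_obs();print(o["eef_pos"],"\n",R.from_quat(o["tool_rot"]).as_matrix(),"\n",o["joint_pos"],o["ft_force"])
p=vision.camera("wrist");cv2.imwrite("pics/"+sys.argv[1],p["image"])
for q in["press_spot","door_hinge_top","door_edge_top"]:
    r=vision.place_of(p,q)
    if r: print(q,round(r[0]["score"],2),r[0]["position"],atz(p,r[0]["position"],.1875 if q[0]=="p" else .23,o),depthpt(p,r[0]["position"],o))
E
python3 b.py w1.png
```

```text
clock: 3.8
eef_pos: [0.6271, -0.1663, 0.2636]
tool_rot: [0.799, 0.494, -0.291, 0.18]
ft_force: [0.1, -1.2, 1.0]
grip_width: 0.0003
grasp_force: 0.0
[ 0.6271 -0.1663  0.2636] 
 [[ 0.343   0.8945 -0.2866]
 [ 0.6853 -0.447  -0.575 ]
 [-0.6425  0.0008 -0.7663]] 
 [ 0.0115  0.8153  0.8253  1.9463 -0.6085  2.162 ] [ 0.0958 -1.1869  1.011 ]
door_hinge_top 0.59 [60.1, 287.8] [ 0.4346 -0.1808  0.23  ] [ 0.4291 -0.1839  0.228 ]
door_edge_top 0.78 [332.0, 285.1] [ 0.6188 -0.2687  0.23  ] [ 0.617  -0.2744  0.2277]
```

View pics/w1.png

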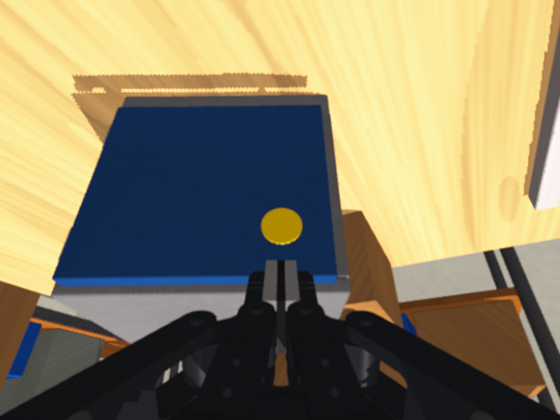

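The wrist view shows the spot at (282,226), straight above the closed fingertips at (282,262), with the door's top edge running level. The tool is lined up.

```bash
python3 - <<'E'
from h import *
np.set_printoptions(precision=4,suppress=True)
o=bot.get_obs();p=vision.camera("wrist")
s=depthpt(p,np.array([282,226]),o);print("spot",s)
pts=np.array([depthpt(p,np.array(u),o) for u in [(140,130),(300,130),(110,250),(310,250),(230,200),(140,200)]])
A=np.c_[pts[:,0],np.ones(6)];m,b=np.linalg.lstsq(A,pts[:,1],rcond=None)[0];print("door az",np.degrees(np.arctan(m)),pts[:,1]-A@[m,b])
Q=R.from_quat(o["tool_rot"]);n=np.array([-m,1,0])/np.hypot(m,1)
for g in(.03,.009):
    t=s+n*g;t[2]=.181;print(g,t,Q.inv().apply(t-o["eef_pos"])*1000)
print("-n 1mm in tool",Q.inv().apply(-n))
print(Q.inv().apply([0,0,1]))
E
```

```text
spot [ 0.5932 -0.2365  0.1917]
door az -25.557714861881582 [ 0.     -0.0001 -0.0001  0.0001  0.0001  0.    ]
0.03 [ 0.6061 -0.2094  0.181 ] [18.6503  0.2422 95.1579]
0.009 [ 0.597  -0.2284  0.181 ] [  2.5541   0.6493 108.6392]
-n 1mm in tool [-0.7665  0.0194  0.642 ]
[-0.642   0.004  -0.7667]
```

```bash
python3 -m creep '[[[9,1,45],[0,0,0]],[[9,1,45],[0,0,0]],[[0,0,5],[0,0,0]],[[-6,0,5],[0,0,0]],[[-4,0,3],[0,0,0]],[[0,0,0],[0,0,0]],[[0,0,0],[0,0,0]]]'
python3 b.py w2.png
```

```text
clock: 4.92
eef_pos: [0.6025, -0.2203, 0.1802]
tool_rot: [0.799, 0.494, -0.291, 0.181]
ft_force: [0.4, -0.2, -0.2]
grip_width: 0.0004
grasp_force: 0.0
[ 0.6025 -0.2203  0.1802] 
 [[ 0.3424  0.8949 -0.2861]
 [ 0.6845 -0.4462 -0.5766]
 [-0.6436  0.0015 -0.7653]] 
 [-0.0656  0.7624  0.5138  1.6353 -0.6361  2.0721] [ 0.354  -0.1551 -0.2044]
```

View pics/w2.png

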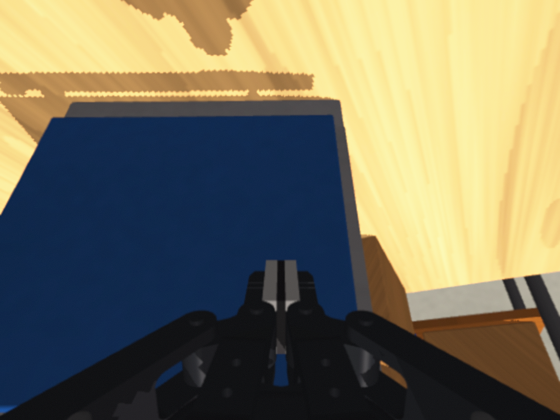

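The spot is now hidden behind the fingertips, and the spacing to the door edges puts it at about column 281, so the aim is right. I'll press slowly.

```bash
python3 -m creep '[[[-3,0,2.5],[0,0,0]],[[-1.5,0,1.3],[0,0,0]],[[-1.5,0,1.3],[0,0,0]],[[0,0,0],[0,0,0]]]'; python3 -m creep '[[[-1.5,0,1.3],[0,0,0]],[[0,0,0],[0,0,0]]]'; python3 -m creep '[[[-1.5,0,1.3],[0,0,0]],[[0,0,0],[0,0,0]]]';
```

```text
clock: 5.62
eef_pos: [0.5981, -0.2279, 0.1794]
tool_rot: [0.799, 0.494, -0.292, 0.18]
ft_force: [0.2, 0.1, -0.0]
grip_width: -0.0002
grasp_force: 0.0
clock: 5.88
eef_pos: [0.5973, -0.2296, 0.1793]
tool_rot: [0.799, 0.494, -0.292, 0.18]
ft_force: [0.7, 0.7, 0.1]
grip_width: -0.0002
grasp_force: 0.0
clock: 6.12
eef_pos: [0.5964, -0.2313, 0.1793]
tool_rot: [0.799, 0.494, -0.292, 0.18]
ft_force: [-0.2, 0.9, -0.7]
grip_width: -0.0001
grasp_force: 0.0
```

```bash
for i in 1 2 ; do python3 -m creep '[[[-1.5,0,1.3],[0,0,0]],[[0,0,0],[0,0,0]]]' | egrep 'pos|force'; done;  python3 -m creep '[[[-1.5,0,1.3],[0,0,0]],[[0,0,0],[0,0,0]]]' | egrep 'pos|force'
```

```text
eef_pos: [0.5958, -0.2328, 0.1793]
ft_force: [0.9, 1.5, -0.8]
grasp_force: 0.7
eef_pos: [0.5953, -0.2341, 0.1792]
ft_force: [3.3, 4.7, -0.0]
grasp_force: 2.5
eef_pos: [0.5945, -0.2359, 0.1792]
ft_force: [3.5, 4.5, -0.4]
grasp_force: 2.7
```

```bash
python3 -m creep '[[[-1.5,0,1.3],[0,0,0]],[[0,0,0],[0,0,0]]]' | egrep 'pos|force';  python3 -m creep '[[[-1.5,0,1.3],[0,0,0]],[[0,0,0],[0,0,0]]]' | egrep 'pos|force'
```

```text
eef_pos: [0.5938, -0.2377, 0.1792]
ft_force: [3.6, 4.1, -0.4]
grasp_force: 2.8
eef_pos: [0.5933, -0.239, 0.1792]
ft_force: [3.6, 6.0, 0.9]
grasp_force: 3.6
```

```bash
python3 -m creep '[[[-1,0,0.9],[0,0,0]],[[0,0,0],[0,0,0]]]' | egrep 'pos|force';  python3 -m creep '[[[1.5,0,-1.3],[0,0,0]],[[3,0,-2.6],[0,0,0]],[[3,0,-2.6],[0,0,0]],[[3,0,-2.6],[0,0,0]],[[3,0,-2.6],[0,0,0]],[[3,0,-2.6],[0,0,0]]]' | egrep 'pos|force'
```

```text
eef_pos: [0.5933, -0.2391, 0.1792]
ft_force: [5.4, 9.8, 1.7]
grasp_force: 5.4
eef_pos: [0.6008, -0.2215, 0.1791]
ft_force: [-0.3, 1.1, -0.1]
grasp_force: 1.0
```

```bash
python3 -m creep '[[[8,0,-6.5],[0,0,0]],[[8,0,-6.5],[0,0,0]],[[10,0,-8],[0,0,0]],[[12,0,-10],[0,0,0]],[[16,0,-13],[0,0,0]],[[0,0,0],[0,0,0]]]' | egrep 'clock|pos|force'
cat > c.py <<'E'
from h import *
import sys
np.set_printoptions(precision=4,suppress=True)
for n in("side","scene"):
    p=vision.camera(n);cv2.imwrite(f"pics/{n}{sys.argv[1]}.png",p["image"])
    for q,z in(("door_hinge_top",.23),("door_edge_top",.23),("press_spot",.1875),("catch_tip",.055)):
        r=vision.place_of(p,q)
        if r: print(n,q,round(r[0]["score"],2),np.round(r[0]["position"]),atz(p,r[0]["position"],z))
print(bot.get_obs()["clock"])
E
python3 c.py 1
```

```text
clock: 9.12
eef_pos: [0.6334, -0.1576, 0.1777]
ft_force: [-0.5, -0.6, -0.1]
grasp_force: 0.0
side door_hinge_top 0.71 [333. 122.] [ 0.4403 -0.1716  0.23  ]
side door_edge_top 0.74 [256. 108.] [ 0.6381 -0.2108  0.23  ]
side press_spot 0.93 [269. 127.] [ 0.603  -0.1871  0.1875]
scene door_hinge_top 0.96 [196. 173.] [ 0.4332 -0.1773  0.23  ]
scene door_edge_top 0.8 [199. 219.] [ 0.6496 -0.2027  0.23  ]
scene press_spot 0.72 [204. 218.] [ 0.5937 -0.1856  0.1875]
scene catch_tip 0.56 [202. 262.] [ 0.6044 -0.2067  0.055 ]
9.625
```

View pics/side1.png

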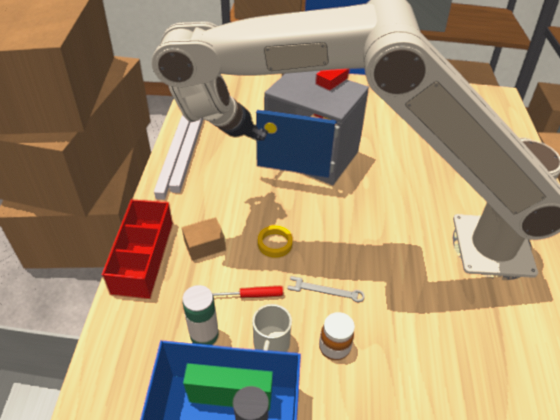

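The side view shows the door standing ajar, its free edge top at about (256,108) and its hinge at (333,122). The opening comes out near 0.31 rad and the fingertips are clear in front. Next I'll go up, straighten the tool, and come down behind the free edge.

```bash
python3 -m creep '[[[-26,0,-31],[0,0,0]],[[-26,0,-31],[0,0,0]],[[-26,0,-31],[0,0,0]],[[0,0,0],[0,0.175,0]],[[0,0,0],[0,0.175,0]],[[0,0,0],[0,0.175,0]],[[0,0,0],[0,0.175,0]],[[0,0,0],[0,0,0]],[[0,0,0],[0,0,0]]]' | egrep 'clock|pos|force'
python3 - <<'E'
from h import *
np.set_printoptions(precision=4,suppress=True)
o=bot.get_obs();Q=R.from_quat(o["tool_rot"]);print(Q.as_matrix(),o["joint_pos"])
print(Q.inv().apply(np.array([.6285,-.2325,.298])-o["eef_pos"])*1000)
p=vision.camera("wrist");cv2.imwrite("pics/w3.png",p["image"])
for q in("door_edge_top","door_hinge_top"):
    r=vision.place_of(p,q)
    if r: print(q,r[0],atz(p,r[0]["position"],.23,o),depthpt(p,r[0]["position"],o))
E
```

```text
clock: 10.75
eef_pos: [0.6322, -0.1592, 0.2996]
ft_force: [0.1, 0.8, 0.1]
grasp_force: 0.0
[[ 0.4469  0.8946 -0.0011]
 [ 0.8946 -0.4469 -0.001 ]
 [-0.0014 -0.0005 -1.    ]] [-0.2461  0.5638  0.6634  1.6712 -0.0012  1.788 ]
[-67.2083  29.4142   1.71  ]
door_edge_top {'position': [319.0, 281.0], 'score': 0.9} [ 0.6383 -0.2058  0.23  ] [ 0.6217 -0.2747  0.1016]
door_hinge_top {'position': [57.2, 364.2], 'score': 0.78} [ 0.4368 -0.1808  0.23  ] [ 0.427  -0.1846  0.2209]
```

View pics/w3.png

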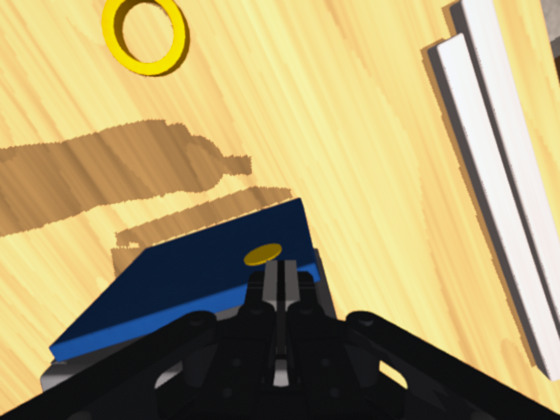

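The wrist view shows the door ajar, its free edge top at about (319,281), and the gap to the cupboard behind it. I'll move over the gap and lower into it.

```bash
python3 -m creep '[[[-35,13,0],[0,0,0]],[[-36,13,0],[0,0,0]],[[0,0,0],[0,0,0]],[[0,0,30],[0,0,0]],[[0,0,10],[0,0,0]],[[0,0,10],[0,0,0]],[[0,0,0],[0,0,0]]]' | egrep 'clock|pos|force'
python3 -m creep '[[[0,0,10],[0,0,0]],[[0,0,10],[0,0,0]],[[0,0,0],[0,0,0]]]' | egrep 'clock|pos|force'
python3 c.py 2
```

```text
clock: 11.78
eef_pos: [0.624, -0.2336, 0.2491]
ft_force: [-0.6, -0.1, -1.3]
grasp_force: 0.0
clock: 12.15
eef_pos: [0.6233, -0.2342, 0.2283]
ft_force: [0.2, -0.6, -0.1]
grasp_force: 0.0
side door_hinge_top 0.56 [334. 118.] [ 0.438  -0.1859  0.23  ]
side door_edge_top 0.85 [256. 108.] [ 0.6387 -0.2098  0.23  ]
side press_spot 0.82 [270. 125.] [ 0.6014 -0.1954  0.1875]
scene door_hinge_top 0.56 [194. 174.] [ 0.4363 -0.1852  0.23  ]
scene door_edge_top 0.88 [200. 216.] [ 0.6369 -0.1993  0.23  ]
scene press_spot 0.84 [204. 222.] [ 0.6061 -0.1888  0.1875]
scene catch_tip 0.44 [200. 262.] [ 0.6042 -0.2102  0.055 ]
12.65
```

View pics/scene2.png

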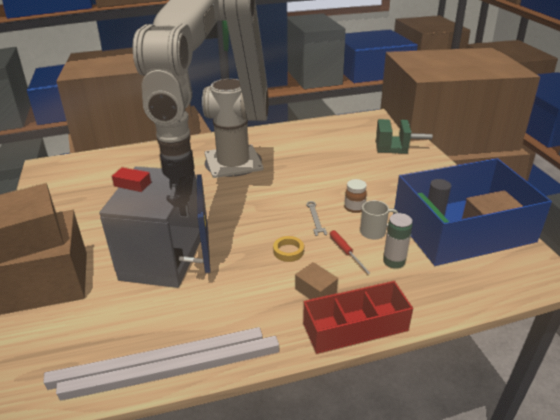

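The scene view shows the fingers at about (185,210), above the gap between the cupboard front and the door at (203,220). I'll lower the rest of the way and work out the arc.

```bash
python3 -m creep '[[[0,0,12],[0,0,0]],[[0,0,12],[0,0,0]],[[0,0,12],[0,0,0]],[[0,0,12],[0,0,0]],[[0,0,0],[0,0,0]]]' | egrep 'clock|pos|force'
python3 - <<'E'
from h import *
np.set_printoptions(precision=1,suppress=True)
o=bot.get_obs();Q=R.from_quat(o["tool_rot"]);print(o["eef_pos"],o["joint_pos"])
H=np.array([.439,-.181]);p=o["eef_pos"].copy();r=.18
for th in np.radians([18,22,28,34,40,46,52,58,64,70,75,80,85,90]):
    a=th-np.radians(25.6);d=np.array([np.cos(a),np.sin(a)]);n=np.array([-d[1],d[0]])
    h=np.hypot(11*np.cos(th)**1,14.5*np.sin(th)) if 0 else 11*np.cos(th)+14.5*np.sin(th)
    q=np.r_[H+r*d-min(h,15)/1000*n,.18];print(round(np.degrees(th)),q.round(3)*1000,Q.inv().apply(q-p)*1000);p=q
E
```

```text
clock: 13.28
eef_pos: [0.6231, -0.234, 0.1798]
ft_force: [0.7, 0.4, -0.1]
grasp_force: 0.0
[ 0.6 -0.2  0.2] [-0.4  0.6  0.4  1.4 -0.   1.7]
18 [ 615. -220.  180.] [  9.5 -13.3  -0.2]
22 [ 618. -207.  180.] [12.1 -3.5  0. ]
28 [ 619. -188.  180.] [17.6 -6.8  0. ]
34 [ 619. -170.  180.] [16.8 -8.6  0. ]
40 [ 617. -151.  180.] [ 15.8 -10.3   0. ]
46 [ 613. -132.  180.] [ 14.7 -11.9   0. ]
52 [ 607. -114.  180.] [ 13.3 -13.4   0. ]
58 [599. -97. 180.] [ 11.9 -14.7   0. ]
64 [589. -81. 180.] [ 10.3 -15.9   0. ]
70 [578. -66. 180.] [  8.5 -16.9   0.1]
75 [568. -54. 180.] [  5.7 -14.7   0. ]
80 [556. -43. 180.] [  4.4 -15.1   0. ]
85 [544. -34. 180.] [  3.1 -15.4   0. ]
90 [530. -25. 180.] [  1.7 -16.2   0.1]
```

```bash
python3 -m creep '[[[5,-6,0],[0,0,0]],[[5,-6,0],[0,0,0]],[[6,-2,0],[0,0,0]],[[6,-2,0],[0,0,0]],[[9,-3.5,0],[0,0,0]],[[9,-3.5,0],[0,0,0]],[[8.5,-4,0],[0,0,0]],[[8.5,-4,0],[0,0,0]],[[8,-5,0],[0,0,0]],[[8,-5,0],[0,0,0]]]' | egrep 'clock|pos|force'
python3 -m creep '[[[7,-6,0],[0,0,0]],[[7,-6,0],[0,0,0]],[[7,-6.5,0],[0,0,0]],[[7,-6.5,0],[0,0,0]],[[6,-7.5,0],[0,0,0]],[[6,-7.5,0],[0,0,0]],[[5,-8,0],[0,0,0]],[[5,-8,0],[0,0,0]],[[0,0,0],[0,0,0]]]' | egrep 'clock|pos|force'
python3 c.py 3
```

```text
clock: 14.52
eef_pos: [0.6198, -0.1501, 0.1816]
ft_force: [0.2, -0.5, 0.3]
grasp_force: 0.0
clock: 15.65
eef_pos: [0.5917, -0.0802, 0.1817]
ft_force: [0.0, 0.4, 0.7]
grasp_force: 0.0
side door_hinge_top 0.93 [333. 120.] [ 0.44   -0.1792  0.23  ]
side press_spot 0.89 [286. 164.] [ 0.5485 -0.0474  0.1875]
scene door_hinge_top 0.91 [197. 173.] [ 0.4363 -0.1763  0.23  ]
scene door_edge_top 0.84 [261. 193.] [ 0.5866 -0.0324  0.23  ]
scene press_spot 0.72 [249. 200.] [ 0.5434 -0.0553  0.1875]
scene catch_tip 0.52 [201. 262.] [ 0.6036 -0.2079  0.055 ]
16.15
```

View pics/scene3.png

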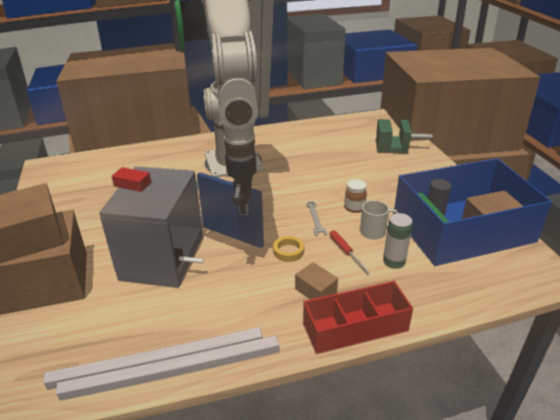

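The scene view shows the door at about 70° (hinge (197,173), free edge (261,193)), with the finger behind it and the bystanders where they were. I'll push on slowly.

```bash
python3 -m creep '[[[3,-9,0],[0,0,0]],[[3,-9,0],[0,0,0]],[[3,-7,0],[0,0,0]],[[3,-7,0],[0,0,0]],[[1.5,-5,0],[0,0,0]],[[1.5,-5,0],[0,0,0]],[[1.5,-5,0],[0,0,0]],[[1,-4,0],[0,0,0]],[[1,-4,0],[0,0,0]],[[0.5,-4,0],[0,0,0]],[[0.5,-3,0],[0,0,0]],[[0,0,0],[0,0,0]]]' | egrep 'clock|pos|force'
python3 c.py 4
```

```text
clock: 17.65
eef_pos: [0.5451, -0.0356, 0.1816]
ft_force: [0.4, -0.5, 0.6]
grasp_force: 0.0
side door_edge_top 0.7 [295. 164.] [ 0.5267 -0.0015  0.23  ]
side press_spot 0.76 [309. 174.] [ 0.4939 -0.0167  0.1875]
side catch_tip 0.36 [271. 160.] [ 0.5977 -0.2119  0.055 ]
scene door_hinge_top 0.85 [198. 177.] [ 0.4553 -0.1774  0.23  ]
scene door_edge_top 0.82 [270. 178.] [0.5194 0.0094 0.23  ]
scene press_spot 0.88 [255. 187.] [ 0.4874 -0.0243  0.1875]
scene catch_tip 0.65 [203. 260.] [ 0.5994 -0.2037  0.055 ]
18.15
```

The door is at about 91°. I'll back the finger straight off it, lift, and check.

```bash
python3 -m creep '[[[0,10,0],[0,0,0]],[[0,25,0],[0,0,0]],[[0,35,0],[0,0,0]],[[0,0,-40],[0,0,0]],[[0,0,-50],[0,0,0]],[[0,0,-50],[0,0,0]],[[0,0,0],[0,0,0]],[[0,0,0],[0,0,0]]]' | egrep 'clock|pos|force'
python3 c.py 5
```

```text
clock: 19.15
eef_pos: [0.6083, -0.0674, 0.321]
ft_force: [-0.0, 0.1, -0.5]
grasp_force: 0.0
side door_hinge_top 0.79 [334. 120.] [ 0.4393 -0.1784  0.23  ]
side door_edge_top 0.83 [296. 160.] [ 0.5242 -0.0139  0.23  ]
side catch_tip 0.65 [272. 160.] [ 0.5955 -0.2117  0.055 ]
scene door_hinge_top 0.68 [198. 173.] [ 0.4345 -0.1733  0.23  ]
scene press_spot 0.94 [256. 190.] [ 0.5042 -0.0253  0.1875]
scene catch_tip 0.53 [200. 262.] [ 0.6043 -0.2127  0.055 ]
19.65
```

View pics/scene5.png

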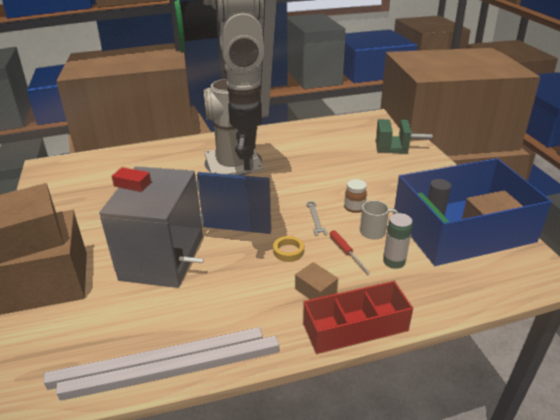

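The scene view shows the door standing square to the cupboard, from hinge (198,173) to free edge (270,177). The gripper is clear above it and the other things haven't moved. I'll hand the job in.

```bash
python3 -c "
from workcell import workorder
print(workorder.job_done())"
```

```text
the job is handed in; nothing more can be done
None
```

The touch catch was tripped at the yellow spot, and the door was pushed open from behind its free edge to about 90°. It stands there with the robot clear and the other things where they were; the job was handed in at about 20 s on the robot's clock.

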